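# Lock the deli cash box and put its key away

### The job

Lock the cash box: turn the key clockwise as far as it will go, so that the red bolt is fully home, then turn it back to the one position where it comes out, draw it out without forcing it, and leave it in the wooden tray. Leave the bolt locked and do not disturb the cheese or the tin.

Things in the scene. Friction and masses are not known exactly. Their poses are not given: they have to be found in the camera images.
- cashbox: Grey steel cash box fixed to the counter; origin on the lock's vertical axis at counter level, x to the coin compartment with the blue lid, so -x is the box's front; z up. Lock case: 110 x 110 mm about the axis. Compartment: x 80 to 190, y -60 to 60 mm, across a 25 mm gap. Both 60 mm high. Key and lock must never press on each other with 40 N or more (all their contacts summed).
- keyhole (a point): Middle of the keyhole in the brass rosette, 60 mm above the counter, axes as the box. The rosette is 5 mm thick: a 12 mm hole and one radial notch 7 mm wide, pointing anywhere from 0.3 rad clockwise to 0.65 rad counter-clockwise of the box's front, unmeasured. With the bit under the notch (0.1 rad either way) the key rises; elsewhere the bit stops under the rosette after 2 mm of lift.
- key_bow (a point): Centre of the key's black bow, 30 mm wide (key x), 12 mm thick (key y), 36 mm high; on the lock's axis, 90 mm above the counter when seated. Bit and red mark are on the key's -x side. The key starts in the lock, its bit 0.55 to 0.7 rad clockwise (from above) of the box's front, where it cannot come out. Its stem has 1 mm of play all round. 55 to 100 g.
- key_tip (a point): Rounded foot of the key's 10 mm stem, on its axis, 52 mm below the bow's centre and 38 mm above the counter when seated; the key (70 mm long) is clear of the lock after 22 mm of lift. The bit, 5 mm wide, reaches 14 mm from the axis, 7 to 15 mm above this foot; an 18 mm collar, 22 mm above it, rests on the rosette.
- bolt (a joint): Red bolt in the gap behind the lock case; m, 0 drawn back, 0.009 fully home in the steel staple, a hard stop. Starts at 0 to 0.0015. The bit meets it 0.75 to 1.0 rad clockwise of the box's front, pushes it against 4 N of friction (0.05 N m on the key) and has it home at 1.55 to 1.9 rad, where the moment rises sharply. It stays where it is pushed when the key turns back.
- tray: Square wooden tray, 160 x 160 mm outside, 22 mm high, walls and floor 5 mm thick, loose, 0.6 kg; origin at the centre of its underside, z up. To the left or the right of the cash box; the cheese stands on the other side.
- cheese: Yellow cheese wheel on a round board, 156 mm across, 55 mm high; origin at the centre of its underside. A bystander.
- tin: Small tin, 44 mm across, 40 mm high, standing on the blue lid of the cash box; origin at the centre of its underside. A bystander.

How it is judged:
By the outcome, as a careful person would: the job done as asked, in the order asked, and still so for the second after the job is handed in, with the robot touching nothing.
It also fails if it takes over 72 s, if anything falls off the work surface, if the arm or the gripper's body presses on something with over 40 N, if the wrist force passes 120 N, or if a joint passes its speed limit or range.

### The arm

A 6-joint arm with a two-finger parallel gripper is mounted at the origin on the work surface. World frame = base frame: x ahead of the robot, y to its left, z up, the work surface at z = 0. Lengths are in m, angles in rad, forces in N, time in s.
With the tool pointing down it reaches from about 0.35 to 0.975 m from the base axis. Payload 7.1 kg.
Tool frame: the origin (TCP) lies midway between the tips of the shut fingers; the grasp point (between the pads) lies 19 mm behind it (arm.grip_point_offset is the distance from the TCP to the grasp point, in m); z points along the fingers, x is the direction in which the jaws open and shut, and the axes are right-handed (so a half turn about z gives the same grasp; the last joint's range is limited). The gripper opens to 88 mm and grips with 3 to 60 N. Pads are 20 mm wide; open, the fingers measure 115 mm over their backs; the gripper's body (75 mm by 178 mm) begins 61 mm behind the grasp point.
Start: joints at [1.26, 0.423, 1.63, -0, 1.089, -0.019], TCP at [0.18, 0.599, 0.223] pointing down, gripper open.
Joint ranges: [-3, 3], [-0.9, 2.11], [0.09, 2.58], [-1.31, 4.45], [0.11, 2.69], [-2.54, 2.54]. Speed limits (rad/s): [2.39, 2.39, 3.01, 3.14, 3.14, 3.14].

### API

Orientations are given as a unit quaternion [x, y, z, w].
In Python, from rig import telemetry, viewer, arm gives the robot as it stands. The module is installed in compiled form; this text tells all that it offers.
- The arm moves only by the shell command python3 -m pendant 'ROWS' [FORCE]. ROWS is JSON, a list of rows, each an object of numbers: "x", "y", "z": the shift along the tool's x, y, z in cm; "ax", "ay", "az": the turn, a rotation vector about the tool's x, y, z in degrees; "hand": the finger opening in cm, from 0 to 8.78. A call has 1 to 10 rows; each row shifts and turns the pose as measured when the row begins, along the tool's axes as they then stand; what a row does not reach is not made up. A row lasts 1/10 s, in which the tool goes at most 50 mm and 8.59 degrees, less where a joint would pass 70% of its speed; a pose out of reach is approached as far as the arm can. A call with a gripper value outside its range is refused whole. The fingers move at their own pace and stop on an object; FORCE is the grip in N (left out, the last holds). Time passes only in rows, so rows that do not move let the fingers close. It gives the time, the measured TCP pose, the force and the opening at its end, in the units of the state.
- telemetry.get_state(): the state, without advancing time (a new reading comes with each control period).
- viewer.get_image(name): name is "side" or "top" or "wrist"; returns (picture, depth): 420x560x3 uint8, red, green, blue; 420x560 float32, m along the optical axis (not along the pixel's ray), 0 where there is no reading.
- viewer.calibration(name): a dict with "vertical_fov" (degrees; the focal length in pixels is half the picture's height over the tangent of half this angle, whatever the lens; pixels are square), "cx", "cy" (the principal point, pixels), "R" (3x3) and "t" (3): a world point X has camera coordinates R X + t. Camera axes: x right, y down, z forward; pixel columns grow to the right and rows downward; lengths in m; the calibration is good to about 2 mm. The wrist camera is an equidistant fisheye: a pixel r from the principal point sees the ray r / f radians off the axis. A picture is of the moment at which its call begins: read the wrist's pose just before it. calibration takes no time and is no camera call; for the wrist camera it gives the pose at the moment of the call.
- arm.close_job(): hands the job in, once; it reports no verdict.
The state is a dict: "t": time; "qpos": joint angles; "dq": joint speeds; "effort": joint torques, N m; "tool_pos": TCP position; "eef_rot": TCP orientation; "force": force on the tool from outside, world axes, zero at the start; "ft_torque": the same for the moment, N m; "opening": finger opening in m.
Only numpy, scipy, OpenCV 4.12 (cv2) and the standard library are available. Lean on these libraries where they do the work, as an engineer would, in place of code of your own. Each camera call takes 0.05 s, during which the arm holds its last target. There are 200 camera calls.

## Working session

There is one attempt and no reset: what is moved stays moved. The work goes in short steps, Python scripts to look and compute and a shell command to move; the robot and the scene stay as the last step left them, time stands still between calls to the robot, and variables do not carry over. Pictures are saved under pics/ and viewed, about 8 in all and at most 12, crops included, and the job is handed in when it is done.

```bash
mkdir -p pics; cat > h.py <<'E'
import numpy as np, cv2
from rig import telemetry, viewer, arm
from scipy.spatial.transform import Rotation as R
def cal(n):
    c=viewer.calibration(n); f=210/np.tan(np.radians(c["vertical_fov"])/2); return f,c["cx"],c["cy"],np.array(c["R"]),np.array(c["t"])
def grab(n,tag=None):
    c=cal(n); im,d=viewer.get_image(n)
    if tag: cv2.imwrite(f"pics/{tag}.png",im[:,:,::-1]); np.savez(f"pics/{tag}.npz",im=im,d=d)
    return im,d,c
def ray(c,u,v,fish=False):
    f,cx,cy,Rm,t=c; x=np.array([(u-cx)/f,(v-cy)/f])
    if fish:
        r=np.linalg.norm(x)+1e-12; d=np.array([*(x/r*np.sin(r)),np.cos(r)])
    else: d=np.array([*x,1.])
    return -Rm.T@t, Rm.T@d
def onplane(c,u,v,z,fish=False):
    o,d=ray(c,u,v,fish); return o+d*(z-o[2])/d[2]
def proj(c,X):
    f,cx,cy,Rm,t=c; p=Rm@np.array(X)+t; return cx+f*p[0]/p[2],cy+f*p[1]/p[2]
def cloud(c,d):
    f,cx,cy,Rm,t=c; v,u=np.mgrid[:420,:560]
    P=np.stack([(u-cx)/f*d,(v-cy)/f*d,d],-1); return (P-t)@Rm
E
python3 - <<'E'
from h import *
s=telemetry.get_state(); print(s)
a=grab("top","top0"); b=grab("side","side0")
for c in(a[2],b[2]): print(c[0],-c[3].T@c[4],c[3][2])
cv2.imwrite("pics/both0.png",cv2.resize(np.vstack([a[0],b[0]])[:,:,::-1],None,fx=.71,fy=.71))
E
```

```text
{'t': 0.0, 'qpos': array([ 1.26001354e+00,  4.23832757e-01,  1.63068098e+00, -1.02328330e-05,
        1.08858186e+00, -1.90011615e-02]), 'dq': array([-1.05335054e-03,  3.15787767e-05, -6.24212468e-04,  2.99031363e-04,
        1.23048230e-03, -1.00105126e-03]), 'effort': array([ 3.31719231e-03, -5.44613135e+01, -2.73676139e+01,  6.44721254e-02,
        2.25929398e-02, -1.43694238e-04]), 'tool_pos': array([0.17959806, 0.59806773, 0.22191028]), 'eef_rot': array([ 8.02388224e-01,  5.96801955e-01, -6.08749713e-04,  4.40626703e-04]), 'force': array([ 0.6961218 , -0.02250411,  0.4770787 ]), 'ft_torque': array([-0.04912286,  0.02379089, -0.01161307]), 'opening': 0.08762049311734017}
542.7333188816062 [ 0.49315739 -0.00911009  1.36697882] [ 0.05999138 -0.00606522 -0.99818047]
536.9594817046869 [-0.19859021 -0.73826394  0.65968516] [ 0.62652278  0.61008973 -0.48503581]
```

View pics/both0.png

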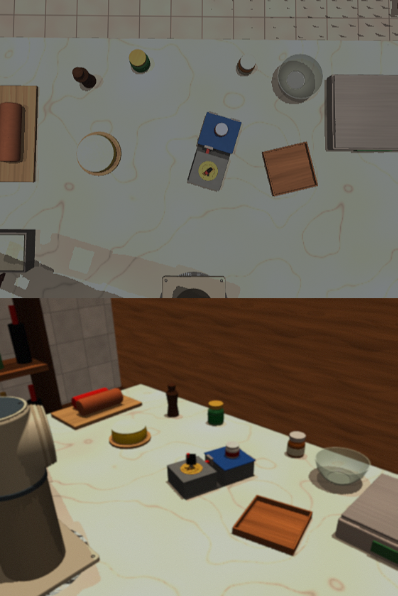

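Top view (scaled 0.71): lock at about (208,170), blue lid (220,130) with the tin, tray right at (290,168), and cheese left at (98,153). Next I'll zoom in on the lock.

```bash
python3 - <<'E'
from h import *
a=np.load("pics/top0.npz"); b=np.load("pics/side0.npz")
A=cv2.resize(a['im'][150:280,250:350],None,fx=4,fy=4,interpolation=cv2.INTER_CUBIC)
B=cv2.resize(b['im'][200:290,225:370],None,fx=4,fy=4,interpolation=cv2.INTER_CUBIC)
B=cv2.resize(B,(400,int(B.shape[0]*400/B.shape[1])))
A=np.clip(A*1.6,0,255).astype(np.uint8)
pad=np.zeros((A.shape[0]-B.shape[0],400,3),np.uint8)
cv2.imwrite("pics/zoom0.png",np.hstack([A,np.vstack([B,pad])])[:,:,::-1])
# box masks
c=cal("top"); P=cloud(c,a['d'])
z=P[...,2]; print("counter z",np.median(z[300:320,200:250]))
hsv=cv2.cvtColor(a['im'],cv2.COLOR_RGB2HSV)
blue=cv2.inRange(hsv,(100,120,30),(130,255,255)); blue[:, :230]=0;blue[:,380:]=0
def big(m):
    n,l,s,ce=cv2.connectedComponentsWithStats(m); i=1+np.argmax(s[1:,4]); return l==i
m=big(blue)
cn=max(cv2.findContours(m.astype(np.uint8),0,2)[0],key=cv2.contourArea)
q=cv2.boxPoints(cv2.minAreaRect(cn)); print("lid",[onplane(c,u,v,.06)[:2].round(4).tolist() for u,v in q])
# lock case by depth
m2=((z>.05)&(z<.068)&~m).astype(np.uint8); m2[:150]=0;m2[280:]=0;m2[:,:250]=0;m2[:,350:]=0
m2=cv2.morphologyEx(m2,cv2.MORPH_OPEN,np.ones((3,3)))
mb=((z>.045)).astype(np.uint8); mb[:150]=0;mb[280:]=0;mb[:,:250]=0;mb[:,350:]=0
cn=max(cv2.findContours(mb,0,2)[0],key=cv2.contourArea); r=cv2.minAreaRect(cn); q=cv2.boxPoints(r)
print("whole",r,[onplane(c,u,v,.06)[:2].round(4).tolist() for u,v in q])
yel=cv2.inRange(hsv,(15,100,60),(40,255,255)); yel[:150]=0;yel[280:]=0;yel[:,:250]=0;yel[:,350:]=0
yy,xx=np.nonzero(big(yel)); cn=np.vstack([x for x in cv2.findContours(yel,0,2)[0] if len(x)>8]); e=cv2.minEnclosingCircle(cn); print("rosette",e,onplane(c,*e[0],.06))
mt=((z>.012)&(z<.03)).astype(np.uint8); mt[:190]=0;mt[285:]=0;mt[:,:360]=0;mt[:,455:]=0
cn=np.vstack(cv2.findContours(mt,0,2)[0]); r=cv2.minAreaRect(cn); print("tray",onplane(c,*r[0],.022),[onplane(c,u,v,.022)[:2].round(3).tolist() for u,v in cv2.boxPoints(r)])
E
```

```text
counter z -0.0005842067648460958
lid [[0.565, -0.0078], [0.6729, -0.0398], [0.6378, -0.1576], [0.5301, -0.125]]
whole ((300.9220275878906, 213.42662048339844), (51.24370574951172, 104.69041442871094), 16.699243545532227) [[0.4341, 0.0304], [0.6766, -0.0404], [0.6416, -0.1595], [0.3998, -0.0874]]
rosette ((292.83575439453125, 240.22991943359375), 13.693560600280762) [ 0.47281793 -0.04490976  0.06      ]
tray [ 0.47974347 -0.33166154  0.022     ] [[0.538, -0.234], [0.578, -0.391], [0.422, -0.429], [0.382, -0.273]]
```

View pics/zoom0.png

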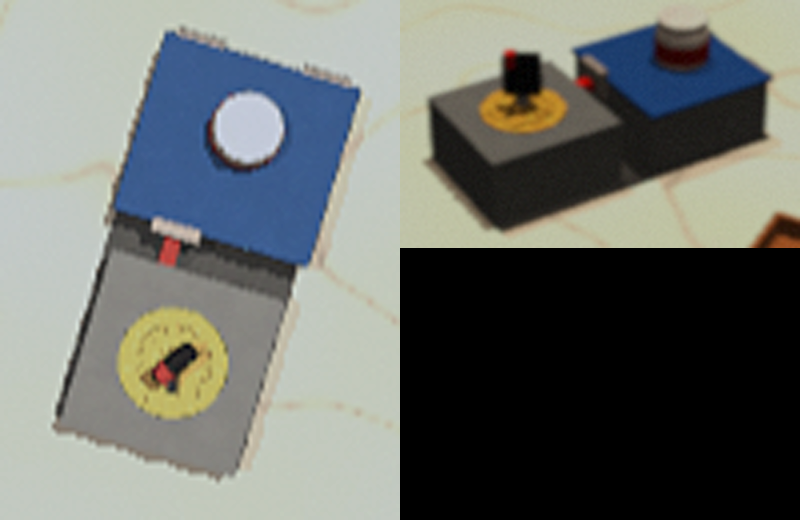

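Box yaw is about -0.285 rad and the lock axis about (0.4725, -0.045). The red mark sits down-left, roughly where expected. The bolt is in the gap at zoom (170,250). Moving above the lock.

```bash
python3 -m pendant '[{"x":-3.55,"y":3.1},{"x":-3.55,"y":3.1},{"x":-3.55,"y":3.1},{"x":-3.55,"y":3.1},{"x":-3.55,"y":3.1},{"x":-3.55,"y":3.1},{"x":-3.55,"y":3.1},{"x":-3.55,"y":3.1},{"x":-3.55,"y":3.1},{"x":-3.55,"y":3.1}]'
python3 -m pendant '[{"x":-3.55,"y":3.1},{"x":-3.55,"y":3.1},{"x":-3.55,"y":3.1},{"x":-3.55,"y":3.1},{"x":-3.55,"y":3.1},{"az":7},{"az":7},{"az":7},{"az":7},{"az":7}]'
cat >> h.py <<'E'
def st(tx=None,ty=None,z=None,ang=None):
    """print state and remaining move in tool axes (cm, deg)"""
    s=telemetry.get_state(); p=np.array(s['tool_pos']); Q=R.from_quat(s['eef_rot']); M=Q.as_matrix()
    a=np.arctan2(M[1,0],M[0,0]); print("t %.2f"%s['t'],"p",p.round(4),"angx %.4f"%a,"zax",M[:,2].round(4),"F",np.round(s['force'],2),"M",np.round(s['ft_torque'],3),"open %.4f"%s['opening'],"q6 %.2f"%s['qpos'][5])
    if tx is not None: print("move cm",(M.T@(np.array([tx,ty,z])-p)*100).round(2))
    if ang is not None: print("az %.1f"%np.degrees(a-ang))
    return s,p,M,a
E
python3 - <<'E'
from h import *
st(0.4725,-0.045,.2,.66)
im,d,c=grab("wrist","w0"); print(c)
P=[onplane(c,280,210,.06,True)]
print(P)
E
```

```text
t 0.10 p [0.1796 0.5981 0.222 ] angx 1.2790 zax [-4.0e-04 -1.3e-03 -1.0e+00] F [-0.1  -1.07  0.09] M [-0.076  0.012  0.033] open 0.0877 q6 -0.02
move cm [-53.17  46.55   2.27]
az 35.5
(np.float64(325.19226210127806), 280.1634270190355, 213.15469947440909, array([[ 0.28818662,  0.95757235, -0.00191475],
       [ 0.92246578, -0.27708351,  0.2688524 ],
       [ 0.25691508, -0.07924596, -0.96317948]]), array([-0.62527597, -0.03367078,  0.38903196]))
[array([0.19407783, 0.5945163 , 0.06      ])]validation failed for argument at $[0]...
validation failed for argument at $[0]...
```

View pics/w0.png

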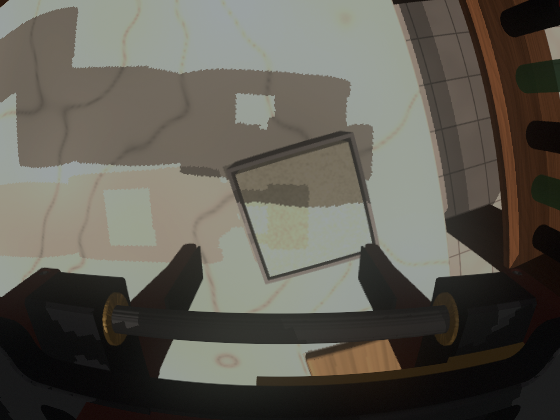

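Not moved: the rows were refused, so this picture is only the start pose with the finger pair at (190..370,250). All fields are probably required.

```bash
python3 -m pendant '[{"x":-3.55,"y":3.1,"z":0,"ax":0,"ay":0,"az":0,"hand":5},{"x":-3.55,"y":3.1,"z":0,"ax":0,"ay":0,"az":0,"hand":5},{"x":-3.55,"y":3.1,"z":0,"ax":0,"ay":0,"az":0,"hand":5},{"x":-3.55,"y":3.1,"z":0,"ax":0,"ay":0,"az":0,"hand":5},{"x":-3.55,"y":3.1,"z":0,"ax":0,"ay":0,"az":0,"hand":5},{"x":-3.55,"y":3.1,"z":0,"ax":0,"ay":0,"az":0,"hand":5},{"x":-3.55,"y":3.1,"z":0,"ax":0,"ay":0,"az":0,"hand":5},{"x":-3.55,"y":3.1,"z":0,"ax":0,"ay":0,"az":0,"hand":5},{"x":-3.55,"y":3.1,"z":0,"ax":0,"ay":0,"az":0,"hand":5},{"x":-3.55,"y":3.1,"z":0,"ax":0,"ay":0,"az":0,"hand":5}]'
python3 - <<'E'
from h import *
st(0.4725,-0.045,.2,.66)
E
```

```text
t: 1.15
tool_pos: [0.3784, 0.1587, 0.2204]
eef_rot: [0.799, 0.601, 0.0, 0.0]
force: [0.2, 1.1, 0.2]
opening: 0.0499
t 1.15 p [0.3784 0.1587 0.2204] angx 1.2897 zax [ 9.e-04  4.e-04 -1.e+00] F [0.17 1.06 0.16] M [ 0.002 -0.02  -0.036] open 0.0499 q6 -0.92
move cm [-16.96  14.69   2.04]
az 36.1
```

```bash
python3 -m pendant '[{"x":-3.4,"y":2.94,"z":0,"ax":0,"ay":0,"az":0,"hand":5},{"x":-3.4,"y":2.94,"z":0,"ax":0,"ay":0,"az":0,"hand":5},{"x":-3.4,"y":2.94,"z":0,"ax":0,"ay":0,"az":0,"hand":5},{"x":-3.4,"y":2.94,"z":0.5,"ax":0,"ay":0,"az":0,"hand":5},{"x":-3.4,"y":2.94,"z":0.5,"ax":0,"ay":0,"az":0,"hand":5},{"x":0,"y":0,"z":0,"ax":0,"ay":0,"az":7.2,"hand":5},{"x":0,"y":0,"z":0,"ax":0,"ay":0,"az":7.2,"hand":5},{"x":0,"y":0,"z":0,"ax":0,"ay":0,"az":7.2,"hand":5},{"x":0,"y":0,"z":0,"ax":0,"ay":0,"az":7.2,"hand":5},{"x":0,"y":0,"z":0,"ax":0,"ay":0,"az":7.2,"hand":5}]'
python3 -m pendant '[{"x":0,"y":0,"z":0,"ax":0,"ay":0,"az":0,"hand":5}]' >/dev/null
python3 - <<'E'
from h import *
st(0.4725,-0.045,.2,.66)
im,d,c=grab("wrist","w1")
f,cx,cy,Rm,t=c
for X in [(0.4725,-0.045,.06),(0.4725,-0.045,.108)]:
    p=Rm@np.array(X)+t; th=np.arctan2(np.hypot(p[0],p[1]),p[2]); print("pred px",cx+f*th*p[0]/np.hypot(p[0],p[1]),cy+f*th*p[1]/np.hypot(p[0],p[1]))
A=cv2.resize(im[120:330,180:390],None,fx=2.8,fy=2.8,interpolation=cv2.INTER_CUBIC)
cv2.imwrite("pics/w1z.png",np.clip(A*1.4,0,255).astype(np.uint8)[:,:,::-1])
E
```

```text
t: 2.15
tool_pos: [0.4764, -0.0625, 0.2098]
eef_rot: [0.951, 0.309, 0.001, 0.0]
force: [0.4, 1.0, -0.1]
opening: 0.05
t 2.25 p [ 0.4762 -0.0626  0.2097] angx 0.6272 zax [ 2.4e-03  2.0e-04 -1.0e+00] F [-0.31  0.08 -0.71] M [-0.088 -0.02  -0.031] open 0.0502 q6 -0.78
move cm [ 0.73 -1.65  0.96]
az -1.9
pred px 285.39617172195096 182.9190495942
pred px 286.3710527887127 193.3978127615282
```

View pics/w1z.png

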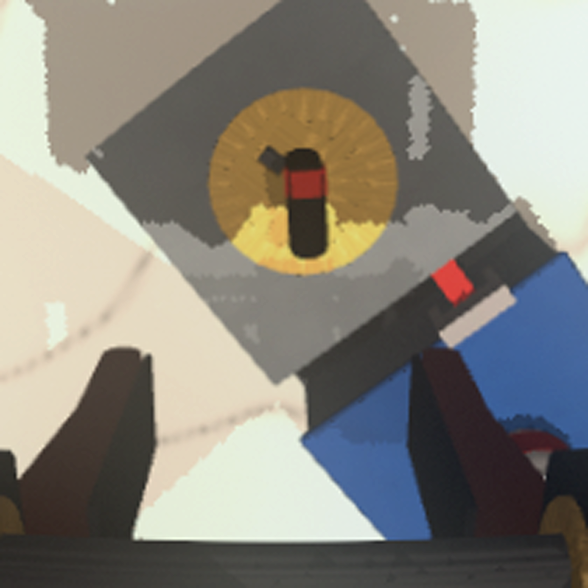

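The wrist view is clear. In zoom pixels, the rosette centre is near (303,181), the bow stands vertical with its red mark toward image-up, and the notch is the dark slot at about (268,158). The bolt is at (452,282). Next I'll measure these.

```bash
cat > m.py <<'E'
from h import *
import sys
im=np.load("pics/w1.npz")['im']; c=cal("wrist")
hsv=cv2.cvtColor(im,cv2.COLOR_RGB2HSV); H,S,V=cv2.split(hsv)
roi=np.zeros(H.shape,np.uint8); roi[145:225,245:330]=255
W=lambda pts,z: np.array([onplane(c,u,v,z,True)[:2] for u,v in pts])
yel=((H>12)&(H<32)&(S>90)&(roi>0)).astype(np.uint8)
cn=max(cv2.findContours(yel,0,1)[0],key=cv2.contourArea)[:,0,:]; hull=cv2.convexHull(cn)[:,0,:]
w=W(hull,.06); A=np.c_[2*w,np.ones(len(w))]; s=np.linalg.lstsq(A,(w**2).sum(1),rcond=None)[0]; ctr=s[:2]; print("rosette",ctr,"r",np.sqrt(s[2]+ctr@ctr))
# dark pixels inside the rosette
dark=((V<75)&(roi>0)).astype(np.uint8)
red=(((H<8)|(H>172))&(S>120)&(roi>0)&(np.mgrid[:420,:560][0]<200)).astype(np.uint8)
yy,xx=np.nonzero(red); print("red px",xx.mean(),yy.mean(),len(xx)); 
vv,uu=np.nonzero(dark|red); P=W(np.c_[uu,vv],.06); r=np.linalg.norm(P-ctr,axis=1); k=r<.03
print("bowtop fit:")
m=np.zeros_like(dark); m[vv[k],uu[k]]=1
for v in range(165,218,2):
    q=np.nonzero(m[v])[0]
    if len(q): print(v,q.min(),q.max(),end="; ")
print(); g=im[165:192,262:305].astype(int).sum(2)//3
print("\n".join(" ".join("%3d"%x for x in r) for r in g[::1]))
E
python3 m.py
```

```text
rosette [ 0.47551543 -0.04521647] r 0.03292242102792523
red px 288.8581081081081 185.17567567567568 148
bowtop fit:
173 275 291; 175 273 293; 177 272 294; 179 275 295; 181 277 295; 183 282 295; 185 282 296; 187 282 296; 189 282 295; 191 282 296; 193 282 295; 195 283 295; 197 283 295; 199 283 295; 201 283 296; 203 283 296; 205 284 296; 207 284 296; 209 284 295; 211 286 292; 
 79  80  80  77  78  85  88  84  80  77  75  76  79  79  79  80  78  77  77  79  79  79  79  79  79  79  78  75  75  79  79  78  77  78  79  78  78  83  85  82  78  77  78
 77  78  80  80  78  79  86  86  85  79  79  78  78  80  79  80  79  78  76  77  79  79  78  78  79  79  79  78  77  78  79  78  77  79  79  77  79  85  85  77  74  78  79
 78  77  77  78  80  80  82  85  84  80  79  79  79  79  79  77  78  78  78  76  76  78  79  79  79  78  79  79  81  83  80  77  77  79  78  77  79  84  80  76  78  79  80
 79  79  76  77  78  80  82  85  83  79  79  79  79  80  79  77  76  78  79  79  77  76  77  79  78  78  78  81  86  87  87  82  78  79  76  75  78  78  75  79  80  78  80
 79  79  80  78  77  78  79  78  73
[... 3220 characters left out ...]
  75  76  75
 78  78  77  77  78  77  77  77  77  77  78  79  74  64  61  61  62  61  62  61  50  41  50  55  56  56  55  56  56  56  55  55  49  44  61  74  82  79  77  78  77  77  76
 77  77  77  78  79  78  77  77  77  76  76  78  78  73  61  61  60  61  62  60  50  39  50  56  55  56  56  56  55  55  53  53  47  41  61  78  84  82  80  80  77  78  77
 79  80  80  81  81  78  78  78  77  77  77  77  79  74  61  60  61  62  61  58  48  35  44  50  50  51  51  50  50  48  44  44  40  30  56  82  84  85  85  83  79  77  76
 82  81  81  80  80  81  80  78  77  77  79  81  81  78  67  62  63  61  61  57  43  31  33  33  33  33  30  31  31  31  30  30  29  30  53  77  79  82  83  84  84  81  75
```

```bash
cat >> m.py <<'E'
E
python3 - <<'E'
from h import *
c=cal("wrist"); s,p,M,a=st()
W=lambda u,v,z: onplane(c,u,v,z,True)[:2]
ctr=np.array([.4755,-.0452])
an=lambda d: np.arctan2(d[1],d[0])
e=W(295.6,183,.108)-W(295.8,207,.108); print("bit dir from right edge",an(e))
t=(W(288.5,173,.108)+W(290,211.5,.108))/2; print("bow top ctr",t, "ends dir",an(W(288.5,172.6,.108)-W(290,211.5,.108)), np.linalg.norm(W(288.5,172.6,.108)-W(290,211.5,.108)))
red=W(288.9,185.2,.108); print("red",red)
n=W(273.4,174.4,.06)-ctr; print("notch end r",np.linalg.norm(n),"dir",an(n))
print("edge dirs",an(W(276,172,.06)-W(282,176,.06)),an(W(271.5,177,.06)-W(276.3,181.3,.06)))
# box edge: bottom-left edge of lock: lid seams: rear edge, left edges
z=lambda x,y:(180+x/2.8,120+y/2.8)
q=[W(*z(90,155),.06),W(*z(277,382),.06)]; print("lock edge dir",an(q[1]-q[0]),np.linalg.norm(q[1]-q[0]))
q=[W(*z(367,0),.06),W(*z(510,200),.06)]; print("lock edge dir",an(q[1]-q[0]))
# finger tips ref
print("tool origin proj; key in tool frame", M.T@(np.r_[t,.108]-p), M.T@(np.r_[ctr,.06]-p))
q=[W(*z(303,440),.06),W(*z(567,254),.06)]; print("lid edge centre",(q[0]+q[1])/2,an(q[0]-q[1]))
E
```

```text
t 2.30 p [ 0.4762 -0.0626  0.2097] angx 0.6308 zax [ 2.4e-03  2.0e-04 -1.0e+00] F [-0.5  -0.59 -0.  ] M [-0.071  0.023  0.02 ] open 0.0500 q6 -0.79
bit dir from right edge 2.2204230907898044
bow top ctr [ 0.47389236 -0.0429727 ] ends dir 2.2451483744949496 0.03285363661760521
red [ 0.47000819 -0.03822955]
notch end r 0.01737211741956791 dir 3.133920073176928
edge dirs -3.106447901996848 3.0307711026271296
lock edge dir -0.28587184075853056 0.10707013343595376
lock edge dir -0.2901467357487072
tool origin proj; key in tool frame [ 0.00943963 -0.01733579  0.10165862] [ 0.00932398 -0.01464954  0.14966192]
lid edge centre [ 0.5520572  -0.06670061] -1.8600907957260866
```

```bash
python3 -m pendant '[{"x":0.5,"y":-0.9,"z":1.5,"ax":0,"ay":0,"az":-1.2,"hand":4},{"x":0.45,"y":-0.7,"z":2,"ax":0,"ay":0,"az":0,"hand":4},{"x":0,"y":0,"z":2,"ax":0,"ay":0,"az":0,"hand":4},{"x":0,"y":0,"z":2,"ax":0,"ay":0,"az":0,"hand":4},{"x":0,"y":0,"z":0,"ax":0,"ay":0,"az":0,"hand":4}]'
python3 - <<'E'
from h import *
st(0.475,-0.0445,.073,.654)
im,d,c=grab("wrist","w2")
A=cv2.resize(im[130:340,180:390],None,fx=2.8,fy=2.8,interpolation=cv2.INTER_CUBIC)
cv2.imwrite("pics/w2z.png",np.clip(A*1.4,0,255).astype(np.uint8)[:,:,::-1])
E
```

```text
t: 2.8
tool_pos: [0.4754, -0.0433, 0.1334]
eef_rot: [0.944, 0.329, 0.003, 0.001]
force: [0.2, -0.7, 0.3]
opening: 0.0401
t 2.80 p [ 0.4754 -0.0433  0.1334] angx 0.6715 zax [ 5.5e-03 -3.0e-04 -1.0e+00] F [ 0.21 -0.69  0.29] M [-0.038  0.035 -0.016] open 0.0401 q6 -0.79
move cm [-0.13  0.04  6.04]
az 1.0
```

View pics/w2z.png

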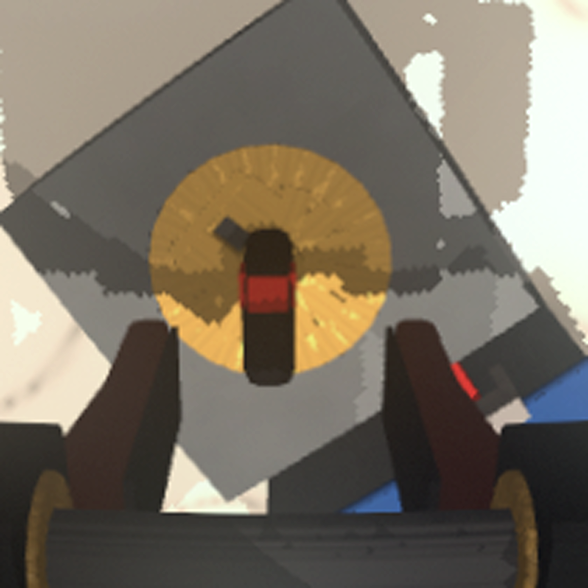

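```bash
python3 - <<'E'
from h import *
im=np.load("pics/w2.npz")['im']; c=cal("wrist"); s,p,M,a=st()
g=im.max(2).astype(int)
for v in (228,240,250,258,130+335//3,):
    print(v,g[v,262:292])
W=lambda u,v,z: M.T@(onplane(c,u,v,z,True)-p)
Z=lambda x,y:(180+x/2.8,130+y/2.8)
for x,y in ((242,300),(295,300),(243,360),(294,360),(268,230),(268,385)): print((x,y),W(*Z(x,y),.108).round(4))
hsv=cv2.cvtColor(im,cv2.COLOR_RGB2HSV); H,S,V=cv2.split(hsv)
yel=((H>12)&(H<32)&(S>90)).astype(np.uint8); yel[:175]=0; yel[275:]=0; yel[:,:230]=0; yel[:,325:]=0
cn=max(cv2.findContours(yel,0,1)[0],key=cv2.contourArea)[:,0,:]; hull=cv2.convexHull(cn)[:,0,:]
w=np.array([onplane(c,u,v,.06,True)[:2] for u,v in hull]);A=np.c_[2*w,np.ones(len(w))]; q=np.linalg.lstsq(A,(w**2).sum(1),rcond=None)[0]; print("ros",q[:2],np.sqrt(q[2]+q[:2]@q[:2]), M.T@(np.r_[q[:2],.06]-p))
print("tips in tool", W(*Z(179,330),p[2]),W(*Z(385,330),p[2]))
n=onplane(c,*Z(226,225),.06,True)[:2]-q[:2]; print("notch",np.arctan2(n[1],n[0]),np.linalg.norm(n))
E
```

```text
t 2.85 p [ 0.4763 -0.0435  0.1345] angx 0.6710 zax [ 7.3e-03 -5.0e-04 -1.0e+00] F [ 0.49  0.78 -0.12] M [-0.094  0.01  -0.063] open 0.0397 q6 -0.79
228 [ 85  84  86  93  97  80  49  59  60  59  60  60  59  60  60  59  60  59
  59  59  62  82 106 101  86  82 101 144 156 125]
240 [115 166 168 152  79  47  61  83  83  83  83  83  83  83  81  77  77  78
  78  78  67  42  50 116 170 170 170 170 168 167]
250 [170 167 162 144 113  35  36  36  36  35  35  35  36  35  36  35  35  36
  36  36  35  35  43 112 167 169 165 163 171 171]
258 [169 168 168 167 148  35  35  34  34  36  34  35  34  35  35  35  35  35
  34  34  34  34  43 111 165 168 168 165 164 168]
241 [141 168 169 152  80  36  49  67  68  68  68  68  68  68  65  58  57  56
  58  57  51  39  43 113 170 170 170 170 166 161]
(242, 300) [-0.0064 -0.0054  0.0264]
(295, 300) [ 0.0052 -0.0054  0.0265]
(243, 360) [-0.0064  0.0089  0.0265]
(294, 360) [0.005  0.0089 0.0266]
(268, 230) [-0.0007 -0.0213  0.0264]
(268, 385) [-0.0008  0.0151  0.0266]
ros [ 0.47676458 -0.04538025] 0.03303216734737975 [-0.00119858  0.00143561  0.07450736]
tips in tool [-0.01727549 -0.00890583 -0.00013656] [ 2.19209392e-02 -8.81363182e-03  7.48817473e-05]
notch 3.0531401409134036 0.015773476448919674
```

Bow centre is at zoom (268,~308) and the fingertip midpoint at (282,335), so the jaws sit about 3 mm too far in +x. I'll correct that and descend.

```bash
python3 -m pendant '[{"x":-0.3,"y":0,"z":1,"ax":0.26,"ay":-0.33,"az":1,"hand":4},{"x":0,"y":0,"z":1.2,"ax":0,"ay":0,"az":0,"hand":4},{"x":0,"y":0,"z":1.2,"ax":0,"ay":0,"az":0,"hand":4},{"x":0,"y":0,"z":1.2,"ax":0,"ay":0,"az":0,"hand":4},{"x":0,"y":0,"z":1.2,"ax":0,"ay":0,"az":0,"hand":4},{"x":0,"y":0,"z":0,"ax":0,"ay":0,"az":0,"hand":4}]'
python3 - <<'E'
from h import *
for i in range(3):
    s,p,M,a=st(0.474,-0.0454,.073,.654)
    im,d,c=grab("wrist","w3")
g=im.max(2).astype(int)
for v in range(250,330,10): print(v," ".join(map(str,g[v,230:330:2])))
E
```

```text
t: 3.45
tool_pos: [0.4758, -0.046, 0.0741]
eef_rot: [0.947, 0.322, 0.002, 0.001]
force: [0.9, 0.2, 0.9]
opening: 0.04
t 3.45 p [ 0.4758 -0.046   0.0741] angx 0.6551 zax [ 0.0037 -0.001  -1.    ] F [0.9  0.22 0.86] M [-0.023  0.041 -0.002] open 0.0400 q6 -0.78
move cm [-0.11 -0.15  0.11]
az 0.1
t 3.50 p [ 0.4762 -0.046   0.0747] angx 0.6551 zax [ 0.0043 -0.0011 -1.    ] F [ 0.29  0.39 -0.62] M [-0.059  0.049 -0.004] open 0.0402 q6 -0.78
move cm [-0.13 -0.18  0.17]
az 0.1
t 3.55 p [ 0.4766 -0.0461  0.0753] angx 0.6551 zax [ 0.0054 -0.0012 -1.    ] F [ 0.81 -0.62 -0.43] M [-0.025  0.026  0.084] open 0.0400 q6 -0.78
move cm [-0.17 -0.21  0.23]
az 0.1
250 42 41 41 41 41 28 28 90 92 91 89 90 92 91 91 91 91 36 28 29 29 29 29 29 30 30 30 30 30 79 87 91 92 92 92 92 92 92 92 92 90 88 87 90 35 30 41 43 43 43
260 40 41 41 32 26 25 27 88 89 90 89 89 88 91 92 88 64 32 28 28 29 29 30 28 28 27 29 29 41 68 89 89 91 91 91 91 91 90 90 89 89 89 90 89 29 29 30 34 41 43
270 39 38 26 24 25 26 24 65 87 89 91 91 90 89 83 88 87 44 88 87 88 88 88 88 88 87 88 88 40 88 91 91 90 142 88 91 92 92 88 100 94 89 91 73 28 29 29 30 27 39
280 27 25 25 25 26 24 25 54 89 90 88 89 90 89 90 87 88 28 87 87 87 87 88 88 88 88 87 82 35 67 181 177 175 181 181 177 174 180 181 182 176 145 146 122 28 27 28 28 27 28
290 24 25 23 24 24 24 70 99 109 167 91 87 162 176 171 178 178 27 27 27 28 27 28 28 28 29 28 27 29 43 174 179 173 178 178 179 174 172 145 101 101 100 101 101 89 28 27 26 26 26
300 24 25 25 24 25 80 100 99 99 99 98 98 99 99 99 99 99 38 25 27 27 29 28 28 27 28 28 29 27 28 101 100 99 99 99 100 99 100 99 100 100 100 99 99 99 80 24 26 25 25
310 26 26 26 26 89 100 99 99 99 97 97 98 98 99 99 99 100 99 80 29 29 28 29 29 30 28 28 28 31 93 98 98 98 98 98 98 98 97 98 99 99 99 98 98 99 98 98 25 25 24
320 39 39 40 40 41 40 42 41 42 43 43 42 43 47 49 48 49 49 43 43 47 49 49 43 43 43 44 48 49 48 48 48 47 45 47 47 47 46 46 47 45 45 46 40 39 39 38 39 43 42
```

```bash
python3 -m pendant '[{"x":-0.13,"y":-0.05,"z":0.2,"ax":0,"ay":0,"az":0,"hand":4}]'; for i in 1 2; do python3 -m pendant '[{"x":0,"y":0,"z":0,"ax":0,"ay":0,"az":0,"hand":4}]'|head -2; done; for i in 1 2; do python3 -m pendant '[{"x":0,"y":0,"z":0.0,"ax":0,"ay":0,"az":0,"hand":4},{"x":0,"y":0,"z":0.0,"ax":0,"ay":0,"az":0,"hand":4}]'|head -2; done
python3 - <<'E'
from h import *
s,p,M,a=st(0.474,-0.0454,.073,.654)
im,d,c=grab("wrist","w4")
g=im.max(2).astype(int)
for v in range(250,316,10): print(v," ".join(map(str,g[v,236:326:2])))
st()
E
```

```text
t: 3.7
tool_pos: [0.4763, -0.0465, 0.0742]
eef_rot: [0.947, 0.322, 0.003, 0.002]
force: [-0.5, -0.2, -0.4]
opening: 0.04
t: 3.8
tool_pos: [0.4762, -0.0466, 0.0744]
t: 3.9
tool_pos: [0.4765, -0.0466, 0.0747]
t: 4.1
tool_pos: [0.4768, -0.0467, 0.0752]
t: 4.3
tool_pos: [0.4769, -0.0467, 0.0754]
t 4.30 p [ 0.4769 -0.0467  0.0754] angx 0.6552 zax [ 0.0101 -0.0018 -0.9999] F [-0.08 -0.44 -0.25] M [-0.049 -0.    -0.018] open 0.0401 q6 -0.78
move cm [-0.16 -0.28  0.24]
az 0.1
250 41 41 27 28 89 91 93 91 89 90 92 92 91 91 37 28 29 29 30 30 30 30 30 29 29 30 66 87 88 91 91 91 92 91 91 92 91 91 92 92 91 36 29 41 43
260 32 27 27 26 86 88 90 89 90 90 91 90 88 65 54 28 28 28 29 28 29 29 30 30 29 45 65 85 91 89 90 92 91 91 86 125 101 91 90 91 91 30 30 30 35
270 27 25 25 26 65 88 91 90 91 90 91 89 88 88 65 88 88 88 88 89 87 88 88 88 88 45 88 90 180 90 90 89 88 92 138 95 176 124 90 89 74 28 29 28 29
280 25 25 26 25 54 90 89 88 90 89 88 90 89 130 26 62 74 74 74 61 60 61 61 57 47 40 27 178 178 173 181 181 179 174 176 179 183 181 174 175 123 27 27 27 27
290 25 25 26 68 99 99 110 168 86 179 174 172 177 177 26 27 28 28 28 29 28 28 29 29 27 28 27 156 179 174 175 178 177 176 145 101 100 100 100 100 100 89 28 26 25
300 25 25 79 99 100 99 99 100 99 99 99 99 100 100 61 27 28 27 29 28 29 27 28 29 27 28 27 86 100 99 100 99 99 99 100 100 100 100 100 99 100 99 80 26 26
310 27 90 100 100 99 99 98 98 98 98 100 99 100 100 100 100 32 29 28 30 29 28 28 29 28 34 98 98 99 98 98 98 97 98 98 99 99 99 99 98 99 99 98 98 25
t 4.35 p [ 0.477  -0.0467  0.0754] angx 0.6552 zax [ 0.0102 -0.0018 -0.9999] F [-0.59 -0.23  0.16] M [-0.035  0.045 -0.047] open 0.0404 q6 -0.78
```

```bash
python3 -m pendant '[{"x":-0.2,"y":-0.05,"z":0.25,"ax":0.4,"ay":-0.5,"az":0,"hand":3},{"x":-0.05,"y":-0.02,"z":0.06,"ax":0.1,"ay":-0.1,"az":0,"hand":3}]'
python3 - <<'E'
from h import *
s,p,M,a=st(0.474,-0.0454,.073,.654)
im,d,c=grab("wrist","w5")
g=im.max(2).astype(int)
for v in range(280,316,10): print(v," ".join(map(str,g[v,236:326:2])))
st()
E
```

```text
t: 4.55
tool_pos: [0.4744, -0.0477, 0.0722]
eef_rot: [0.947, 0.322, -0.002, -0.0]
force: [0.2, -0.2, 0.1]
opening: 0.0303
t 4.55 p [ 0.4744 -0.0477  0.0722] angx 0.6553 zax [-0.0043 -0.0013 -1.    ] F [ 0.19 -0.25  0.13] M [-0.021  0.023  0.01 ] open 0.0303 q6 -0.78
move cm [ 0.1  -0.21 -0.08]
az 0.1
280 38 38 37 23 24 24 23 24 28 89 87 83 86 90 89 86 84 44 86 86 94 111 110 104 111 111 96 95 48 86 164 176 178 177 85 88 50 26 26 25 25 23 34 39 39
290 38 33 23 24 23 24 24 22 88 88 88 86 89 88 87 176 88 25 26 25 27 26 27 27 26 25 27 24 26 76 175 170 176 175 178 170 174 32 24 25 24 25 24 30 39
300 26 23 22 24 23 24 24 87 97 97 97 97 97 97 97 98 106 24 27 25 26 25 26 26 25 26 26 26 26 35 101 98 98 98 98 97 97 97 24 24 24 24 23 23 24
310 32 28 26 23 24 25 81 97 97 97 97 98 97 97 98 98 98 26 27 27 26 28 26 27 28 26 26 26 25 50 96 96 95 96 96 96 96 97 87 24 23 22 23 27 30
t 4.60 p [ 0.4744 -0.0477  0.0722] angx 0.6552 zax [-0.0043 -0.0012 -1.    ] F [-0.85 -0.16 -1.15] M [-0.053  0.02   0.019] open 0.0301 q6 -0.78
```

```bash
python3 -m pendant '[{"x":0.08,"y":-0.2,"z":0.0,"ax":-0.12,"ay":0.18,"az":0,"hand":2},{"x":0,"y":0,"z":0,"ax":0,"ay":0,"az":0,"hand":1},{"x":0,"y":0,"z":0,"ax":0,"ay":0,"az":0,"hand":0.8},{"x":0,"y":0,"z":0,"ax":0,"ay":0,"az":0,"hand":0.8}]' 12
python3 - <<'E'
from h import *
s,p,M,a=st()
im,d,c=grab("wrist","w6")
s,p,M,a=st()
E
```

```text
t: 5.0
tool_pos: [0.4737, -0.0454, 0.0719]
eef_rot: [0.947, 0.322, -0.0, 0.0]
force: [0.1, 0.5, -0.3]
opening: 0.0119
t 5.00 p [ 0.4737 -0.0454  0.0719] angx 0.6553 zax [-6.e-04 -9.e-04 -1.e+00] F [ 0.13  0.55 -0.26] M [-0.1   -0.017  0.007] open 0.0119 q6 -0.77
t 5.05 p [ 0.4737 -0.0454  0.072 ] angx 0.6552 zax [-6.e-04 -9.e-04 -1.e+00] F [ 0.48  1.55 -0.9 ] M [-0.04   0.036 -0.   ] open 0.0119 q6 -0.77
```

```bash
for i in 1 2 3; do python3 -m pendant '[{"x":0,"y":0,"z":0,"ax":0,"ay":0,"az":5,"hand":0.8},{"x":0,"y":0,"z":0,"ax":0,"ay":0,"az":5,"hand":0.8}]' 15 >/dev/null
python3 -c "from h import *; st()"; done
```

```text
t 5.25 p [ 0.4736 -0.0454  0.072 ] angx 0.4761 zax [-7.e-04 -8.e-04 -1.e+00] F [ 0.66  1.05 -1.09] M [0.018 0.08  0.013] open 0.0121 q6 -0.59
t 5.45 p [ 0.4729 -0.0453  0.0719] angx 0.2942 zax [-2.1e-03 -7.0e-04 -1.0e+00] F [-2.52 -1.01  2.26] M [-0.121  0.468  0.028] open 0.0119 q6 -0.41
t 5.65 p [ 0.4721 -0.0454  0.072 ] angx 0.1127 zax [-3.7e-03 -9.0e-04 -1.0e+00] F [ 0.34 -0.45 -0.04] M [-0.354 -0.01  -0.003] open 0.0116 q6 -0.23
```

```bash
python3 -m pendant '[{"x":0.1,"y":0,"z":0,"ax":0,"ay":0.2,"az":3.5,"hand":0.8},{"x":0.03,"y":0,"z":0,"ax":0,"ay":0,"az":3.5,"hand":0.8}]' >/dev/null
python3 -c "from h import *; st()";for i in 1 2 3; do python3 -m pendant '[{"x":0.04,"y":0,"z":0,"ax":0,"ay":0.04,"az":3,"hand":0.8},{"x":0.03,"y":0,"z":0,"ax":0,"ay":0,"az":2,"hand":0.8}]' >/dev/null
python3 -c "from h import *; st()"; done
```

```text
t 5.85 p [ 0.4722 -0.0455  0.0719] angx -0.0149 zax [-2.5e-03 -9.0e-04 -1.0e+00] F [ 0.19 -0.64  0.73] M [-0.253  0.126  0.027] open 0.0123 q6 -0.10
t 6.05 p [ 0.4723 -0.0456  0.072 ] angx -0.1066 zax [-0.0029 -0.001  -1.    ] F [-0.12 -0.06  0.95] M [-0.037  0.165  0.024] open 0.0119 q6 -0.01
t 6.25 p [ 0.4724 -0.0455  0.072 ] angx -0.1975 zax [-3.4e-03 -8.0e-04 -1.0e+00] F [-0.11  0.97  0.24] M [0.123 0.172 0.045] open 0.0122 q6 0.08
t 6.45 p [ 0.4725 -0.0454  0.072 ] angx -0.2884 zax [-3.9e-03 -6.0e-04 -1.0e+00] F [0.7  0.48 0.99] M [0.06  0.172 0.025] open 0.0119 q6 0.17
```

```bash
for i in 1 2 3 4; do python3 -m pendant '[{"x":0.03,"y":0,"z":0,"ax":0,"ay":0.06,"az":1.5,"hand":0.8},{"x":0.03,"y":0,"z":0,"ax":0,"ay":0,"az":1,"hand":0.8}]' >/dev/null
python3 -c "from h import *; st()"; done
```

```text
t 6.65 p [ 0.4726 -0.0453  0.072 ] angx -0.3344 zax [-3.9e-03 -6.0e-04 -1.0e+00] F [-0.69  1.12  1.42] M [0.184 0.278 0.081] open 0.0121 q6 0.22
t 6.85 p [ 0.4727 -0.0454  0.0719] angx -0.3809 zax [-3.8e-03 -7.0e-04 -1.0e+00] F [-1.9   1.16  1.68] M [0.257 0.419 0.08 ] open 0.0120 q6 0.26
t 7.05 p [ 0.4728 -0.0454  0.0719] angx -0.4283 zax [-3.7e-03 -8.0e-04 -1.0e+00] F [-2.46  1.34  2.45] M [0.339 0.462 0.101] open 0.0119 q6 0.31
t 7.25 p [ 0.4729 -0.0455  0.0719] angx -0.4757 zax [-0.0037 -0.001  -1.    ] F [-1.86  2.85  3.72] M [0.364 0.564 0.079] open 0.0118 q6 0.36
```

```bash
python3 - <<'E'
from h import *
im,d,c=grab("wrist","w7"); t,d2,c2=grab("top","t7"); s,d3,c3=grab("side","s7")
A=cv2.resize(im[120:340,160:400],None,fx=2,fy=2,interpolation=cv2.INTER_CUBIC)
B=cv2.resize(t[170:270,260:340],(320,400),interpolation=cv2.INTER_CUBIC)
C=cv2.resize(s[200:290,225:370],(480,298)[:2])
o=np.zeros((600,800,3),np.uint8); o[:440,:480]=A; o[:400,480:]=B; C=cv2.resize(s[230:270,240:320],(320,160),interpolation=cv2.INTER_CUBIC); o[440:600,:320]=C
cv2.imwrite("pics/c7.png",np.clip(o*1.4,0,255).astype(np.uint8)[:,:,::-1]); st()
E
```

```text
t 7.40 p [ 0.4728 -0.0455  0.0719] angx -0.4740 zax [-0.0038 -0.001  -1.    ] F [-2.85  2.54  3.76] M [0.461 0.704 0.084] open 0.0123 q6 0.36
```

View pics/c7.png

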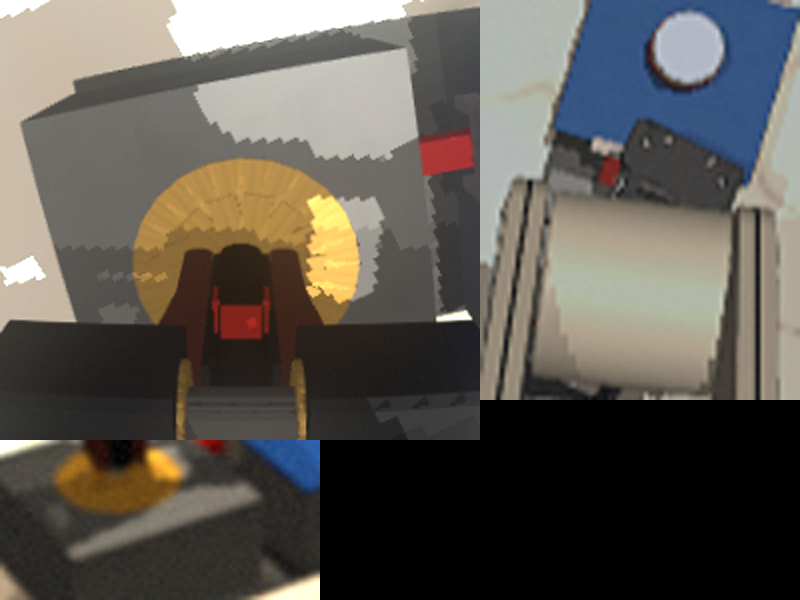

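Fingers grip the bow squarely, with the red mark centred between them at (240,320), so it hasn't slipped. The bolt shows at (420–473,155). I'll compare its reach with the start.

```bash
python3 - <<'E'
from h import *
cur=cal("wrist")
# camera pose for w1 recomputed from tool-relative extrinsics
s,p,M,a=st(); Rm,t=cur[3],cur[4]
Rct=Rm@M; tct=Rm@p+t            # cam<-tool
p1=np.array([.4762,-.0626,.2097]); z1=np.array([2.4e-3,2e-4,-1]); z1/=np.linalg.norm(z1); x1=np.array([np.cos(.6272),np.sin(.6272),0]); x1-=z1*(x1@z1); x1/=np.linalg.norm(x1); M1=np.c_[x1,np.cross(z1,x1),z1]
R1=Rct@M1.T; c1=(*cur[:3],R1,tct-R1@p1)
yaw=-.287; B=np.array([[np.cos(yaw),np.sin(yaw)],[-np.sin(yaw),np.cos(yaw)]]); o=np.array([.4745,-.0450])
for n,c in(("w1",c1),("w7",cur)):
    im=np.load(f"pics/{n}.npz")['im']; H,S,V=cv2.split(cv2.cvtColor(im,cv2.COLOR_RGB2HSV))
    red=(((H<8)|(H>172))&(S>130)&(V>60)).astype(np.uint8)
    k,l,st_,ce=cv2.connectedComponentsWithStats(red)
    for i in range(1,k):
        if st_[i,4]<25: continue
        vv,uu=np.nonzero(l==i); P=np.array([B@(onplane(c,u,v,.055,True)[:2]-o) for u,v in zip(uu,vv)])
        print(n,st_[i].tolist(),"xbox",np.percentile(P[:,0],[1,50,99]).round(4),"ybox",np.percentile(P[:,1],[1,50,99]).round(4))
E
```

```text
t 7.40 p [ 0.4728 -0.0455  0.0719] angx -0.4740 zax [-0.0038 -0.001  -1.    ] F [-2.85  2.54  3.76] M [0.461 0.704 0.084] open 0.0123 q6 0.36
w1 [282, 180, 15, 11, 143] xbox [-0.0064  0.0009  0.0075] ybox [-0.0058  0.0009  0.0084]
w1 [334, 213, 15, 16, 137] xbox [0.0555 0.0628 0.0704] ybox [0.0169 0.022  0.0269]
w7 [370, 185, 27, 23, 486] xbox [0.0573 0.065  0.0727] ybox [0.0176 0.0231 0.0286]
w7 [266, 263, 29, 26, 439] xbox [-0.0112 -0.0034  0.0063] ybox [-0.024  -0.0173 -0.0067]
```

```bash
python3 - <<'E'
from h import *
f=lambda n,a,b,c,d: cv2.resize(np.load(f"pics/{n}.npz")['im'][a:b,c:d],(400,300),interpolation=cv2.INTER_CUBIC)
A=f("w1",195,255,310,390); B=f("w7",165,225,350,430); C=f("top0",195,225,275,315); D=f("t7",195,225,275,315)
o=np.vstack([np.hstack([A,B]),np.hstack([C,D])])
cv2.imwrite("pics/bolt.png",np.clip(o*1.6,0,255).astype(np.uint8)[:,:,::-1])
E
```

```text
(no output)
```

View pics/bolt.png

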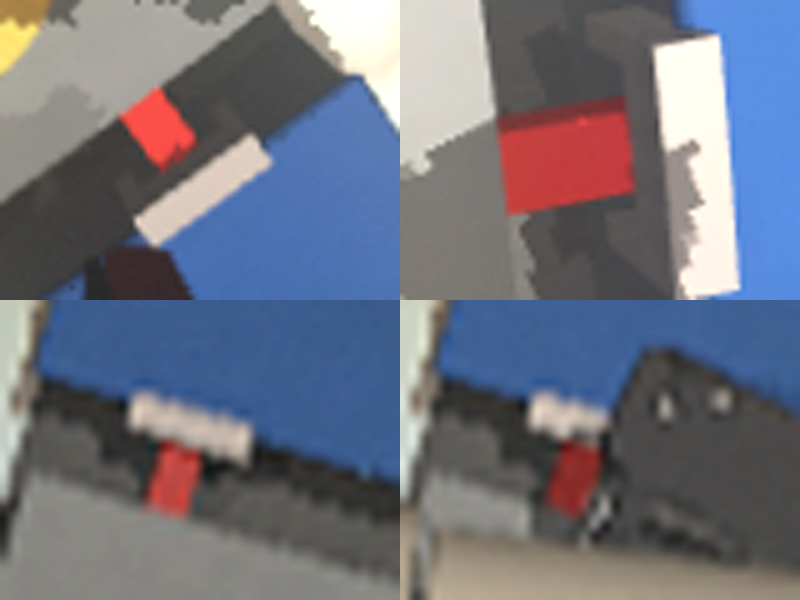

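The view can't settle it: the bolt's visible end meets the staple's front face in both pictures. I'll rely on the moment and keep turning in small steps.

```bash
for i in 1 2 3; do python3 -m pendant '[{"x":-0.02,"y":0,"z":0,"ax":0,"ay":0.03,"az":1.2,"hand":0.8},{"x":0.0,"y":0,"z":0,"ax":0,"ay":0,"az":0.8,"hand":0.8}]' >/dev/null
python3 -c "from h import *; st()"; done
```

```text
t 7.60 p [ 0.4728 -0.0455  0.0719] angx -0.5108 zax [-0.0029 -0.0014 -1.    ] F [-2.06  2.34  2.37] M [0.343 0.54  0.053] open 0.0123 q6 0.39
t 7.80 p [ 0.4728 -0.0455  0.0719] angx -0.5490 zax [-0.002  -0.0018 -1.    ] F [-2.5   2.15  2.88] M [0.367 0.588 0.079] open 0.0116 q6 0.43
t 8.00 p [ 0.4728 -0.0454  0.0719] angx -0.5870 zax [-0.0012 -0.0022 -1.    ] F [-2.62  1.66  2.51] M [0.288 0.518 0.119] open 0.0123 q6 0.47
```

```bash
for i in 1 2 3; do python3 -m pendant '[{"x":-0.02,"y":0,"z":0,"ax":0,"ay":0.0,"az":1.2,"hand":0.8},{"x":0.0,"y":0,"z":0,"ax":0,"ay":0,"az":0.8,"hand":0.8}]' 25 >/dev/null
python3 -c "from h import *; st()"; done
python3 - <<'E'
from h import *
im,d,c=grab("wrist","w8")
H,S,V=cv2.split(cv2.cvtColor(im,cv2.COLOR_RGB2HSV))
red=(((H<8)|(H>172))&(S>130)&(V>60)).astype(np.uint8)
k,l,s,ce=cv2.connectedComponentsWithStats(red)
for i in range(1,k):
    if s[i,4]>25:
        m=(l==i).astype(np.uint8); print(s[i],ce[i],cv2.minAreaRect(max(cv2.findContours(m,0,1)[0],key=cv2.contourArea)))
E
```

```text
t 8.20 p [ 0.4727 -0.0454  0.0719] angx -0.6250 zax [-0.0012 -0.0023 -1.    ] F [-1.83  1.97  3.  ] M [0.364 0.558 0.141] open 0.0120 q6 0.51
t 8.40 p [ 0.4725 -0.0453  0.0719] angx -0.6626 zax [-0.0012 -0.0025 -1.    ] F [-2.38  1.84  2.28] M [0.329 0.506 0.188] open 0.0118 q6 0.55
t 8.60 p [ 0.4723 -0.0452  0.0719] angx -0.7003 zax [-0.0013 -0.0027 -1.    ] F [-2.61  1.69  2.02] M [0.265 0.523 0.241] open 0.0118 q6 0.59
[355 162  31  27 526] [370.03802281 174.63117871] ((370.05029296875, 174.5206756591797), (19.307693481445312, 28.15384864807129), 67.38013458251953)
[266 263  29  26 439] [279.86104784 279.04555809] ((279.8486022949219, 275.9364929199219), (28.133047103881836, 24.86623191833496), 2.2025980949401855)
```

Moment has risen steadily to 0.24 N·m, about five times the bolt's friction moment, and the mark is unmoved between the fingers. The bolt is at its stop, so I'm turning back now.

```bash
for i in 1 2 3; do python3 -m pendant '[{"x":0,"y":0,"z":0,"ax":0,"ay":0,"az":-7,"hand":0.8},{"x":0,"y":0,"z":0,"ax":0,"ay":0,"az":-7,"hand":0.8},{"x":0.0,"y":0,"z":0,"ax":0,"ay":0,"az":-7,"hand":0.8}]' 25 >/dev/null
python3 -c "from h import *; st()"; done
```

```text
t 8.95 p [ 0.4741 -0.0458  0.072 ] angx -0.3244 zax [ 0.0026 -0.0034 -1.    ] F [-0.47  0.4  -0.19] M [-0.049  0.055 -0.044] open 0.0121 q6 0.21
t 9.25 p [ 0.4748 -0.0463  0.0719] angx 0.0557 zax [ 0.0038 -0.0037 -1.    ] F [-3.51  1.16  5.52] M [ 0.101  0.628 -0.041] open 0.0119 q6 -0.17
t 9.55 p [ 0.4744 -0.0464  0.0719] angx 0.4356 zax [ 0.0031 -0.0034 -1.    ] F [-2.22  0.37  3.4 ] M [0.204 0.429 0.025] open 0.0119 q6 -0.55
```

```bash
python3 -m pendant '[{"x":-0.03,"y":-0.1,"z":0,"ax":0.25,"ay":-0.08,"az":-7,"hand":0.8},{"x":0,"y":0,"z":0,"ax":0,"ay":0,"az":-7,"hand":0.8},{"x":0.0,"y":0,"z":0,"ax":0,"ay":0,"az":-7,"hand":0.8}]' 25 >/dev/null
python3 -c "from h import *; st()"; python3 -m pendant '[{"x":0,"y":0,"z":0,"ax":0,"ay":0,"az":-7,"hand":0.8},{"x":0.0,"y":0,"z":0,"ax":0,"ay":0,"az":-7,"hand":0.8}]' >/dev/null
python3 - <<'E'
from h import *
st()
im,d,c=grab("wrist","w9")
A=cv2.resize(im[190:300,220:350],(650,550),interpolation=cv2.INTER_CUBIC)
cv2.imwrite("pics/w9z.png",np.clip(A*1.5,0,255).astype(np.uint8)[:,:,::-1])
E
```

```text
t 9.85 p [ 0.4746 -0.0462  0.0719] angx 0.8160 zax [ 1.4e-03 -7.0e-04 -1.0e+00] F [-3.44 -0.35  3.9 ] M [-0.067  0.631  0.002] open 0.0117 q6 -0.94
t 10.05 p [ 0.4743 -0.0465  0.0719] angx 1.0696 zax [ 9.e-04 -9.e-04 -1.e+00] F [-2.1  -0.33  2.29] M [ 0.056  0.437 -0.035] open 0.0117 q6 -1.19
```

View pics/w9z.png

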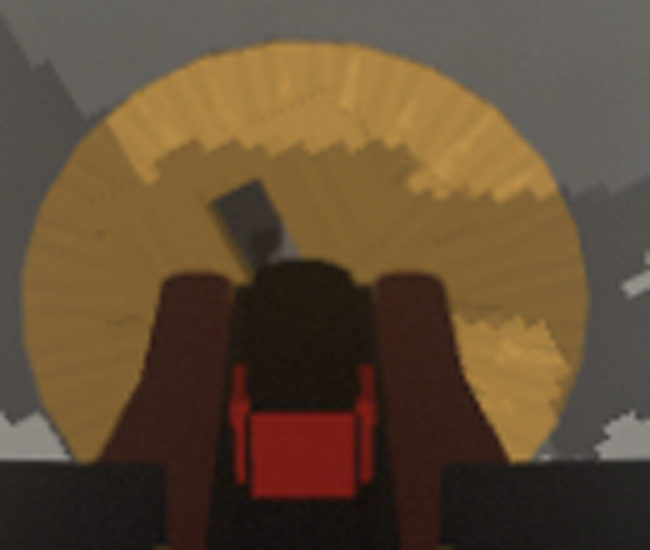

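The notch is clear, with end corners at zoom (210,200) and (260,180) and edges running down to about (250,272) and (298,255). I'll compute its direction.

```bash
python3 - <<'E'
from h import *
s,p,M,a=st(); c=cal("wrist")
W=lambda x,y:onplane(c,220+x/5,190+y/5,.06,True)[:2]
an=lambda d: np.arctan2(d[1],d[0])%(2*np.pi)
print("edges",an(W(210,202)-W(250,272)),an(W(260,180)-W(298,255)))
im=np.load("pics/w9.npz")['im'];H,S,V=cv2.split(cv2.cvtColor(im,cv2.COLOR_RGB2HSV))
yel=((H>12)&(H<32)&(S>90)).astype(np.uint8); yel[:190]=0; yel[284:]=0; yel[:,:218]=0; yel[:,345:]=0
cn=max(cv2.findContours(yel,0,1)[0],key=cv2.contourArea)[:,0,:]; h=cv2.convexHull(cn)[:,0,:]; h=h[h[:,1]<275]
w=np.array([onplane(c,u,v,.06,True)[:2] for u,v in h]);A=np.c_[2*w,np.ones(len(w))]; q=np.linalg.lstsq(A,(w**2).sum(1),rcond=None)[0]; print("ros",q[:2],np.sqrt(q[2]+q[:2]@q[:2]),M.T@(np.r_[q[:2],.06]-p))
print("notch end dir",an(W(235,190)-q[:2]),"width",np.linalg.norm(W(210,202)-W(260,180)))
print("bit",a+np.pi/2)
E
```

```text
t 10.10 p [ 0.4743 -0.0465  0.0719] angx 1.0757 zax [ 9.e-04 -9.e-04 -1.e+00] F [-2.91  0.3   3.6 ] M [0.105 0.48  0.042] open 0.0115 q6 -1.20
edges 3.1288588257576975 3.0887109050161277
ros [ 0.47522052 -0.04509071] 0.03276110474800788 [1.71032168e-03 9.41096143e-05 1.19039964e-02]
notch end dir 3.099576279172516 width 0.006196297612500212
bit 2.6464703401037513
```

```bash
python3 -m pendant '[{"x":0,"y":-0.06,"z":-0.02,"ax":0,"ay":0,"az":-8,"hand":0.8},{"x":0,"y":0,"z":-0.02,"ax":0,"ay":0,"az":-8,"hand":0.8},{"x":0.0,"y":0,"z":0,"ax":0,"ay":0,"az":-8,"hand":0.8},{"x":0.0,"y":-0.03,"z":0,"ax":0,"ay":0,"az":-2.3,"hand":0.8}]' 25 >/dev/null
python3 -c "from h import *; st(ang=1.534)"
```

```text
t 10.50 p [ 0.4742 -0.0468  0.0719] angx 1.5409 zax [ 0.0025 -0.0014 -1.    ] F [-1.38  1.49  2.66] M [0.075 0.257 0.018] open 0.0119 q6 -1.66
az 0.4
```

```bash
python3 -m pendant '[{"x":0.04,"y":-0.05,"z":-0.1,"ax":0.14,"ay":0.08,"az":0,"hand":0.8},{"x":0,"y":0,"z":-0.15,"ax":0,"ay":0,"az":0,"hand":0.8}]' 25 >/dev/null
python3 -c "from h import *; st()"
python3 -m pendant '[{"x":0,"y":0,"z":-0.15,"ax":0,"ay":0,"az":0,"hand":0.8}]' >/dev/null
python3 -c "from h import *; st()"
python3 -m pendant '[{"x":0,"y":0,"z":-0.15,"ax":0,"ay":0,"az":0,"hand":0.8}]' >/dev/null
python3 -c "from h import *; st()"
```

```text
t 10.70 p [ 0.4743 -0.0466  0.0743] angx 1.5356 zax [ 0.0011  0.     -1.    ] F [-0.26  0.69 -0.94] M [ 0.066  0.156 -0.011] open 0.0121 q6 -1.66
t 10.80 p [ 0.4743 -0.0466  0.0758] angx 1.5334 zax [ 1.e-03  1.e-04 -1.e+00] F [-0.93  0.94 -1.24] M [0.141 0.219 0.003] open 0.0117 q6 -1.66
t 10.90 p [ 0.4743 -0.0466  0.0774] angx 1.5320 zax [ 9.e-04  1.e-04 -1.e+00] F [-0.44  0.   -1.62] M [0.082 0.113 0.02 ] open 0.0116 q6 -1.66
```

Risen 5.5 mm with less than 2 N, so the bit is in the notch. Continuing the draw.

```bash
for i in 1 2 3; do python3 -m pendant '[{"x":0,"y":-0.01,"z":-0.25,"ax":0,"ay":0,"az":0,"hand":0.8},{"x":0,"y":0,"z":-0.25,"ax":0,"ay":0,"az":0,"hand":0.8}]' >/dev/null
python3 -c "from h import *; st()"; done
```

```text
t 11.10 p [ 0.4743 -0.0467  0.0827] angx 1.5307 zax [ 0.0011  0.     -1.    ] F [-1.59  0.25 -0.95] M [0.051 0.14  0.021] open 0.0119 q6 -1.65
t 11.30 p [ 0.4743 -0.0467  0.0883] angx 1.5304 zax [ 1.4e-03 -1.0e-04 -1.0e+00] F [-0.71 -0.6  -0.76] M [0.056 0.124 0.018] open 0.0118 q6 -1.65
t 11.50 p [ 0.4746 -0.0467  0.094 ] angx 1.5303 zax [ 2.5e-03 -2.0e-04 -1.0e+00] F [-0.39 -0.72  0.24] M [ 0.053 -0.013  0.045] open 0.0120 q6 -1.65
```

```bash
python3 -m pendant '[{"x":0,"y":0,"z":-1.2,"ax":0,"ay":0,"az":0,"hand":0.8},{"x":0,"y":0,"z":-1.5,"ax":0,"ay":0,"az":0,"hand":0.8},{"x":0,"y":0,"z":-1.5,"ax":0,"ay":0,"az":0,"hand":0.8},{"x":-2,"y":0.15,"z":-1.5,"ax":0,"ay":0,"az":0,"hand":0.8},{"x":-4,"y":0.25,"z":0,"ax":0,"ay":0,"az":0,"hand":0.8},{"x":-4,"y":0.25,"z":0,"ax":0,"ay":0,"az":0,"hand":0.8},{"x":-4,"y":0.25,"z":0,"ax":0,"ay":0,"az":0,"hand":0.8},{"x":-4,"y":0.25,"z":0,"ax":0,"ay":0,"az":0,"hand":0.8},{"x":-4,"y":0.25,"z":0,"ax":0,"ay":0,"az":0,"hand":0.8},{"x":-3,"y":0.2,"z":0,"ax":0,"ay":0,"az":0,"hand":0.8}]' 25
python3 - <<'E'
from h import *
st(.48,-.332,.12)
t,d2,c2=grab("top","t10"); s,d3,c3=grab("side","s10"); 
B=cv2.resize(t[150:280,250:350],(460,598),interpolation=cv2.INTER_CUBIC); C=cv2.resize(s[180:400,230:450],(340,340))
D=cv2.resize(s[225:260,265:315],(340,238),interpolation=cv2.INTER_CUBIC)
o=np.zeros((598,800,3),np.uint8); o[:,:460]=B; o[:340,460:]=C; o[340:578,460:]=D
cv2.imwrite("pics/c10.png",np.clip(o*1.6,0,255).astype(np.uint8)[:,:,::-1])
E
```

```text
t: 12.5
tool_pos: [0.4832, -0.3039, 0.1633]
eef_rot: [0.719, 0.695, 0.003, 0.005]
force: [0.7, 0.1, -1.2]
opening: 0.0115
t 12.50 p [ 0.4832 -0.3039  0.1633] angx 1.5376 zax [ 0.0104 -0.0034 -0.9999] F [ 0.7   0.07 -1.18] M [ 0.029 -0.025 -0.022] open 0.0115 q6 -2.12
move cm [-2.81 -0.27  4.34]
```

View pics/c10.png

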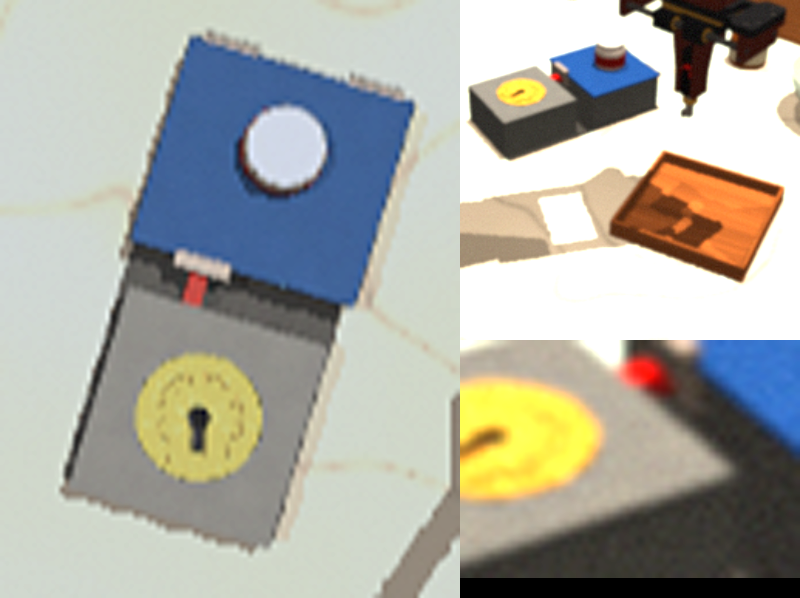

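The key is out, held upright in the fingers in the side view at (687,95). The keyhole and notch are empty, the bolt reaches the staple, and the tin and box are unmoved. Now to the tray.

```bash
python3 -m pendant '[{"x":-1.4,"y":-0.15,"z":1.5,"ax":0.3,"ay":0.1,"az":0,"hand":0.8},{"x":-1.4,"y":-0.15,"z":2.2,"ax":0.3,"ay":0.1,"az":0,"hand":0.8},{"x":0,"y":0,"z":2.5,"ax":0,"ay":0,"az":0,"hand":0.8},{"x":0,"y":0,"z":2.5,"ax":0,"ay":0,"az":0,"hand":0.8},{"x":0,"y":0,"z":1.2,"ax":0,"ay":0,"az":0,"hand":0.8},{"x":0,"y":0,"z":0.7,"ax":0,"ay":0,"az":0,"hand":0.8}]' 25 >/dev/null
python3 - <<'E'
from h import *
st(.48,-.332,.041)
for n in("top","side"):
    a=np.load(f"pics/{n}0.npz")['im']; b=np.load(f"pics/{'t10' if n=='top' else 's10'}.npz")['im']
    for im in(a,b):
        H,S,V=cv2.split(cv2.cvtColor(im,cv2.COLOR_RGB2HSV)); red=(((H<8)|(H>172))&(S>130)&(V>60)).astype(np.uint8)
        if n=="top": red[:195]=0;red[225:]=0;red[:,275:]*=1;red[:,:275]=0;red[:,305:]=0
        else: red[:225]=0;red[245:]=0;red[:,:280]=0;red[:,305:]=0
        yy,xx=np.nonzero(red); print(n,len(xx),xx.min(),xx.max(),yy.min(),yy.max(),xx.mean().round(2),yy.mean().round(2))
E
```

```text
t 13.20 p [ 0.4818 -0.3328  0.0598] angx 1.5341 zax [ 0.0056 -0.0028 -1.    ] F [ 0.76 -0.85 -0.53] M [0.019 0.007 0.016] open 0.0119 q6 -2.16
move cm [ 0.08 -0.19  1.88]
top 27 290 294 209 215 292.04 212.15
top 26 290 294 209 215 291.96 212.12
side 27 289 294 227 231 291.59 229.07
side 33 289 296 227 232 292.15 229.39
```

```bash
python3 -m pendant '[{"x":0,"y":-0.1,"z":0.8,"ax":0.15,"ay":0.1,"az":0,"hand":0.8},{"x":0,"y":0,"z":0.5,"ax":0.15,"ay":0,"az":0,"hand":0.8},{"x":0,"y":0,"z":0.3,"ax":0,"ay":0,"az":0,"hand":0.8}]' 25 >/dev/null
python3 -c "from h import *; st(.48,-.332,.041)"
```

```text
t 13.50 p [ 0.4816 -0.3322  0.0442] angx 1.5352 zax [ 0.001  -0.0013 -1.    ] F [-1.12 -0.09 -0.21] M [ 0.017  0.045 -0.001] open 0.0113 q6 -2.16
move cm [ 0.01 -0.17  0.32]
```

```bash
python3 -m pendant '[{"x":0,"y":0,"z":0.35,"ax":0,"ay":0,"az":0,"hand":0.8},{"x":0,"y":0,"z":0,"ax":0,"ay":0,"az":0,"hand":2},{"x":0,"y":0,"z":0,"ax":0,"ay":0,"az":0,"hand":4.5},{"x":0,"y":0,"z":0,"ax":0,"ay":0,"az":0,"hand":4.5},{"x":0,"y":0,"z":0,"ax":0,"ay":0,"az":0,"hand":4.5},{"x":0,"y":0,"z":-0.3,"ax":0,"ay":0,"az":0,"hand":6.5},{"x":0,"y":0,"z":-0.3,"ax":0,"ay":0,"az":0,"hand":6.5},{"x":0,"y":0,"z":0,"ax":0,"ay":0,"az":0,"hand":6.5}]' 25
python3 - <<'E'
from h import *
st()
im,d,c=grab("wrist","w11"); s,d3,c3=grab("side","s11")
o=np.hstack([cv2.resize(im[100:,80:480],(400,320)),cv2.resize(s[220:420,250:450],(320,320),interpolation=cv2.INTER_CUBIC)])
cv2.imwrite("pics/c11.png",np.clip(o*1.4,0,255).astype(np.uint8)[:,:,::-1])
E
```

```text
t: 14.3
tool_pos: [0.4831, -0.3332, 0.049]
eef_rot: [0.72, 0.694, 0.0, 0.003]
force: [0.8, 0.2, 0.2]
opening: 0.063
t 14.30 p [ 0.4831 -0.3332  0.049 ] angx 1.5351 zax [ 0.0041 -0.0036 -1.    ] F [0.79 0.19 0.16] M [0.028 0.057 0.02 ] open 0.0630 q6 -2.16
```

View pics/c11.png

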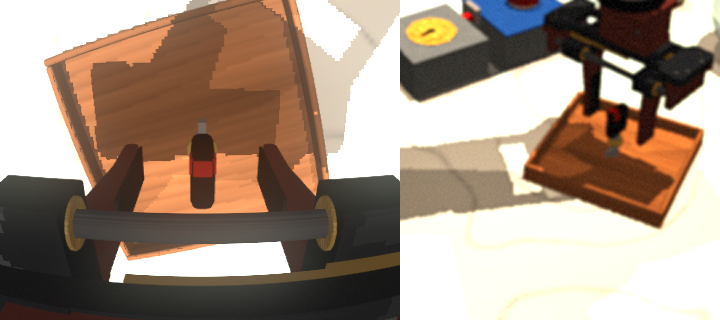

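The key is free between the open fingers, red mark at (203,170), still near upright in the tray. I'll withdraw straight up.

```bash
python3 -m pendant '[{"x":0,"y":-0.05,"z":-0.5,"ax":0.1,"ay":0.1,"az":0,"hand":8},{"x":0,"y":0,"z":-1.5,"ax":0,"ay":0,"az":0,"hand":8},{"x":0,"y":0,"z":-3,"ax":0,"ay":0,"az":0,"hand":8},{"x":0,"y":0,"z":-4,"ax":0,"ay":0,"az":0,"hand":8},{"x":0,"y":0,"z":-4,"ax":0,"ay":0,"az":0,"hand":8},{"x":0,"y":0,"z":-4,"ax":0,"ay":0,"az":0,"hand":8},{"x":0,"y":0,"z":0,"ax":0,"ay":0,"az":0,"hand":8},{"x":0,"y":0,"z":0,"ax":0,"ay":0,"az":0,"hand":8},{"x":0,"y":0,"z":0,"ax":0,"ay":0,"az":0,"hand":8},{"x":0,"y":0,"z":0,"ax":0,"ay":0,"az":0,"hand":8}]'
python3 - <<'E'
from h import *
st()
im,d,c=grab("wrist","w12"); s,d3,c3=grab("side","s12"); t,_,_=grab("top","t12")
a=np.load("pics/top0.npz")['im']; df=np.abs(a.astype(int)-t).max(2); print("cheese/tin diff",(df[150:280,100:200]>60).sum(),(df[150:210,270:350]>60).sum())
o=np.vstack([np.hstack([cv2.resize(im[100:,80:480],(400,320)),cv2.resize(s[220:420,250:450],(320,320),interpolation=cv2.INTER_CUBIC)]),cv2.resize(t[150:280,90:460],(720,253))])
cv2.imwrite("pics/c12.png",np.clip(o*1.4,0,255).astype(np.uint8)[:,:,::-1])
E
```

```text
t: 15.4
tool_pos: [0.481, -0.3322, 0.2307]
eef_rot: [0.72, 0.694, 0.0, 0.001]
force: [-0.9, 0.7, 0.7]
opening: 0.0801
t 15.40 p [ 0.481  -0.3322  0.2307] angx 1.5350 zax [ 0.0024 -0.0016 -1.    ] F [-0.89  0.75  0.69] M [0.053 0.029 0.031] open 0.0801 q6 -2.16
cheese/tin diff 0 0
```

View pics/c12.png

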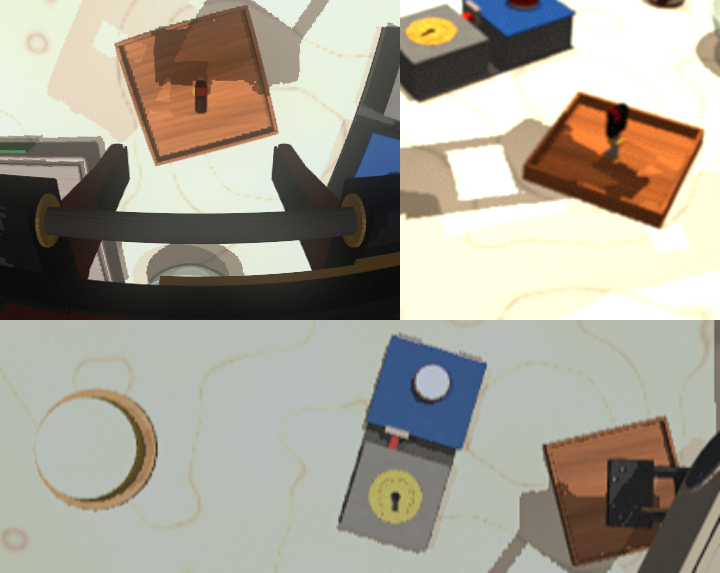

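The key is standing on its foot in the tray, at side crop (615,125). The cheese and tin are pixel-identical to the start. I'll check whether the key is at rest or slowly toppling.

```bash
python3 -m pendant '[{"x":0,"y":0,"z":-0.05,"ax":0,"ay":0,"az":0,"hand":8},{"x":0,"y":0,"z":0,"ax":0,"ay":0,"az":0,"hand":8},{"x":0,"y":0,"z":0,"ax":0,"ay":0,"az":0,"hand":8},{"x":0,"y":0,"z":0,"ax":0,"ay":0,"az":0,"hand":8},{"x":0,"y":0,"z":0,"ax":0,"ay":0,"az":0,"hand":8},{"x":0,"y":0,"z":0,"ax":0,"ay":0,"az":0,"hand":8},{"x":0,"y":0,"z":0,"ax":0,"ay":0,"az":0,"hand":8},{"x":0,"y":0,"z":0,"ax":0,"ay":0,"az":0,"hand":8},{"x":0,"y":0,"z":0,"ax":0,"ay":0,"az":0,"hand":8},{"x":0,"y":0,"z":0,"ax":0,"ay":0,"az":0,"hand":8}]' | head -2
python3 - <<'E'
from h import *
a=np.load("pics/s12.npz")['im']; s,d,c=grab("side","s13")
for im in(a,s):
    m=(im.max(2)<60).astype(np.uint8); m[:275]=0;m[330:]=0;m[:,:365]=0;m[:,:365]=0;m[:,405:]=0
    yy,xx=np.nonzero(m); print(len(xx),xx.mean(),yy.mean(),xx.min(),xx.max(),yy.min(),yy.max())
dd=np.abs(a.astype(int)-s).max(2); print("side diff in tray",(dd[260:370,330:440]>60).sum())
E
```

```text
t: 16.55
tool_pos: [0.4804, -0.3317, 0.2288]
455 384.0879120879121 300.7010989010989 365 404 281 329
463 383.94600431965443 301.3606911447084 365 404 281 329
side diff in tray 0
```

The key is static. A key balanced on its foot is not a sensible way to leave it, so I'll tip it over gently: closed fingers beside it, then a slow push on the bow toward -x.

```bash
python3 -m pendant '[{"x":0,"y":2.4,"z":0,"ax":0,"ay":0,"az":0,"hand":0},{"x":0,"y":2.4,"z":0,"ax":0,"ay":0,"az":0,"hand":0},{"x":0,"y":0,"z":0,"ax":0,"ay":0,"az":0,"hand":0},{"x":0,"y":0,"z":3,"ax":0,"ay":0,"az":0,"hand":0},{"x":0,"y":0,"z":4,"ax":0,"ay":0,"az":0,"hand":0},{"x":0,"y":0,"z":4,"ax":0,"ay":0,"az":0,"hand":0},{"x":0,"y":0,"z":4,"ax":0,"ay":0,"az":0,"hand":0},{"x":0,"y":0,"z":2,"ax":0,"ay":0,"az":0,"hand":0}]' 
python3 - <<'E'
from h import *
st(.527,-.332,.052)
s,d,c=grab("side","s14"); a=np.load("pics/s13.npz")['im']
m=(s.max(2)<45).astype(np.uint8)
E
```

```text
t: 17.4
tool_pos: [0.5298, -0.3356, 0.0586]
eef_rot: [0.72, 0.694, 0.0, 0.004]
force: [-0.2, 0.3, -0.6]
opening: 0.0197
t 17.40 p [ 0.5298 -0.3356  0.0586] angx 1.5353 zax [ 0.0059 -0.0047 -1.    ] F [-0.17  0.27 -0.64] M [-0.001 -0.016  0.016] open 0.0197 q6 -2.12
move cm [ 0.35 -0.3   0.66]
```

```bash
python3 -m pendant '[{"x":0.3,"y":0,"z":0.1,"ax":0,"ay":0,"az":0,"hand":0},{"x":0,"y":-0.7,"z":0,"ax":0,"ay":0,"az":0,"hand":0},{"x":0,"y":-0.7,"z":0,"ax":0,"ay":0,"az":0,"hand":0},{"x":0,"y":-0.7,"z":0,"ax":0,"ay":0,"az":0,"hand":0},{"x":0,"y":-0.7,"z":0,"ax":0,"ay":0,"az":0,"hand":0},{"x":0,"y":-0.7,"z":0,"ax":0,"ay":0,"az":0,"hand":0},{"x":0,"y":-0.5,"z":0,"ax":0,"ay":0,"az":0,"hand":0},{"x":0,"y":0,"z":0,"ax":0,"ay":0,"az":0,"hand":0},{"x":0,"y":0,"z":0,"ax":0,"ay":0,"az":0,"hand":0}]' 
python3 -m pendant '[{"x":0,"y":1,"z":-2,"ax":0,"ay":0,"az":0,"hand":0},{"x":0,"y":0,"z":-4,"ax":0,"ay":0,"az":0,"hand":0},{"x":0,"y":0,"z":-4,"ax":0,"ay":0,"az":0,"hand":0},{"x":0,"y":0,"z":-4,"ax":0,"ay":0,"az":0,"hand":0},{"x":0,"y":0,"z":-3,"ax":0,"ay":0,"az":0,"hand":0},{"x":0,"y":0,"z":0,"ax":0,"ay":0,"az":0,"hand":0}]'
python3 - <<'E'
from h import *
st()
im,d,c=grab("wrist","w15"); s,d3,c3=grab("side","s15"); t,_,_=grab("top","t15")
a=np.load("pics/top0.npz")['im']; df=np.abs(a.astype(int)-t).max(2); print("cheese/tin diff",(df[150:280,100:200]>60).sum(),(df[150:210,270:350]>60).sum())
o=np.vstack([np.hstack([cv2.resize(im[100:,80:480],(400,320)),cv2.resize(s[220:420,250:450],(320,320),interpolation=cv2.INTER_CUBIC)]),cv2.resize(t[150:280,90:460],(720,253))])
cv2.imwrite("pics/c15.png",np.clip(o*1.4,0,255).astype(np.uint8)[:,:,::-1])
E
```

```text
t: 18.35
tool_pos: [0.4855, -0.3318, 0.0608]
eef_rot: [0.72, 0.694, 0.001, 0.005]
force: [0.5, -0.6, 1.3]
opening: 0.0005
t: 18.95
tool_pos: [0.4954, -0.3307, 0.2356]
eef_rot: [0.72, 0.694, 0.0, 0.004]
force: [0.8, -0.3, -1.1]
opening: 0.0004
t 18.95 p [ 0.4954 -0.3307  0.2356] angx 1.5352 zax [ 0.0056 -0.0047 -1.    ] F [ 0.8  -0.29 -1.11] M [ 0.029 -0.018 -0.05 ] open 0.0004 q6 -2.14
cheese/tin diff 0 0
```

View pics/c15.png

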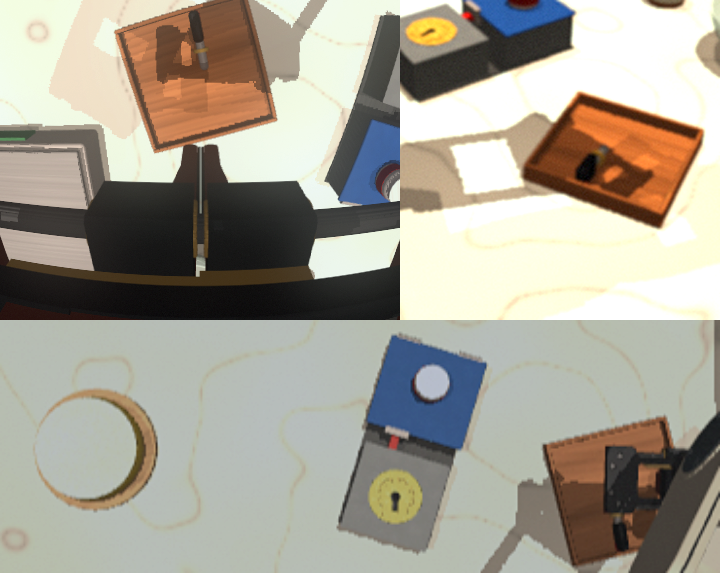

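The key now lies flat inside the tray, at wrist crop (200,45) and side crop (595,165). The tray, cheese, tin and bolt are unmoved and the arm is clear, so I'm handing in.

```bash
python3 -c "
from h import *
print(arm.close_job()); st()"
```

```text
the job is handed in; nothing more can be done
None
the job is handed in; nothing more can be done
```

The key turned clockwise to its stop, came out through the notch and is lying flat in the tray. I handed the job in at about 19 s; no verdict is reported.

- **Locking:** I turned the key from about 0.63 to about 1.98 rad clockwise of the box's front. The moment rose to 0.24 N·m, about five times the bolt's friction moment. From that I estimate the key and lock pressed on each other with roughly 30 N at most, but I could not measure it directly.
- **Drawing out:** I turned the key back to the notch, measured at about 0.25 rad counter-clockwise of the front. It came out with about 2 N or less of upward pull.
- **Tray:** The key stayed standing on its foot when I released it, so I tipped it over gently with the closed fingers.
- **Last checks:** The tin and cheese areas matched the start in the top view, the tray looked unmoved, and the arm was clear of everything.

**Unconfirmed:** the pictures could not show that the bolt is fully home. It reaches the staple's front face in both the first and last views, and the top view of it did not change. The side view changed by only about two pixels. That the bolt is locked rests on the rise in moment.

The stop came about 0.05–0.1 rad later than the stated 1.55–1.9 rad. I put that down to the stem's play and give in the hold on the key.

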